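# Index the vial carousel to its mark and hold the detent plunger out

### The job

Turn the vial carousel by its black centre knob until the hole at the yellow stripe is under the sprung plunger and the plunger has dropped home into it. Then grip the plunger's red knob, pull it straight up as far as it will go and finish while still holding it there, clear of its hole, without turning the carousel away from the mark, so that I can lift the carousel off. Leave the specimen cup, the timer and the reagent bottle where they stand.

Things in the scene. Friction and masses are not known exactly. Their poses are not given: they have to be found in the camera images.
- index_base: Fixed grey base of the vial carousel on the bench; origin at its underside on the upright turning axis, z up, x axis pointing to the plunger, whose upright axis is 85 mm out. The white drum on it is 196 mm in diameter, its top 55 mm above the bench; six capped vials fixed in it, 56 mm from the axis and midway between the holes, rise to 82 mm.
- plunger_mount (a point): Point on the plunger's axis at the top of its aluminium bracket, 80 mm above the bench. The bracket arm is 28 mm wide and reaches from 13 mm inward to 41 mm outward of this point, ending in an upright 34 mm wide; the dark round plunger housing (23 mm diameter) rises to 88 mm.
- marked_hole (a point): Mouth of the carousel's marked hole, on the drum's top, 85 mm from the turning axis; a yellow stripe runs from it inward and down the rim below it. There are six such dark holes, 11 mm wide, 60 degrees apart.
- carousel (a joint): Turn in rad, anticlockwise from above positive; 0: marked hole exactly under the plunger. Starts between -1.45 and -0.7 (plunger in the hole before the mark, at -1.05, or riding between holes). The plunger's round nose is the detent: about 0.25 N m turns it out of a hole; within 0.05 rad of a hole it centres itself. Elsewhere, or plunger out, it turns lightly (0.03 N m) and stays.
- turn_knob: Black wing-shaped centre knob of the carousel, turns with it: an upright bar 52 mm long along its x axis, 18 mm thick along its y axis, 35 mm high; origin at its centre, 122.5 mm above the bench on the turning axis. Its x axis (the end with the small yellow line on top) points to the marked hole.
- plunger (a joint): Lift of the plunger in m: about 0 when home in a hole, about 0.0026 when its nose rides on the drum between holes, 0.016 at its upper stop. Spring force about 2 N when home, rising to 9 N at the stop; it snaps back when let go.
- pull_knob: Red round pull knob of the plunger with two black rings, 26 mm diameter, 22 mm high, vertical axis; origin at its centre, 106 mm above the bench with the plunger home. It moves straight up with the plunger.
- specimen_cup: White specimen cup with red cap, 48 mm diameter, 50 mm high, loose bystander; origin at the centre of its underside.
- bench_timer: White bench timer lying flat, 58 x 72 x 18 mm, loose bystander; origin at the centre of its underside.
- reagent: White reagent bottle with red cap and red band, 48 mm diameter, 105 mm high, loose bystander; origin at the centre of its underside.

How it is judged:
By the outcome, as a careful person would: the job done as asked, in the order asked, and still so for the second after the job is handed in, while the arm keeps its last pose, push and grip.
It also fails if it takes over 51 s, if anything falls off the work surface, if the arm or the gripper's body presses on something with over 40 N, if the wrist force passes 120 N, or if a joint passes its speed limit or range.

### The arm

A 7-joint arm with a two-finger parallel gripper is mounted at the origin on a cart in front of the work surface, level with it; the furniture and walls round the work are solid. World frame = base frame: x ahead of the robot, y to its left, z up, the work surface at z = 0. Lengths are in m, angles in rad, forces in N, time in s.
With the tool pointing down it reaches from about 0.4 to 0.9 m from the base axis. Payload 5.5 kg.
Tool frame: the origin (TCP) lies on the mounting face of the last link; the fingertips stand 173 mm ahead of it and the grasp point (between the pads) lies 155 mm ahead of it; z points along the fingers, y is the direction in which the jaws open and shut (so a half turn about z gives the same grasp; the last joint's range is limited). The gripper opens to 85 mm and grips with 20 to 120 N. Pads are 22 mm wide; open, the fingers measure 114 mm over their backs; the gripper's body (76 mm by 85 mm) begins 54 mm behind the grasp point. The pads swing forward as they close: fully open they stand 13 mm farther back than shut.
Start: joints at [1.375, 0.501, -0.427, 1.55, 0.221, 1.138, -0.21], TCP at [0.288, -0.583, 0.405] pointing down, gripper open.
Joint ranges: [-2.88, 2.88], [-0.31, 2.03], [-1.54, 1.56], [0.2, 2.42], [-1.41, 4.55], [0.19, 2.02], [-2.57, 2.57]. Speed limits (rad/s): [2.57, 2.57, 3.14, 3.14, 3.14, 3.14, 3.14].

### API

Orientations are given as a 3x3 rotation matrix whose columns are the frame's x, y, z axes.
In Python, from cell import r gives the robot as it stands.
- The arm moves only by the tool send_rows, never from a script. Its argument "increments" is a list of rows, each an object with "dp": the shift along the tool's x, y, z in mm, a list of three; "delta_rot": the turn, a rotation vector about the tool's x, y, z in rad, a list of three; "hand": the finger opening in mm, from 0 to 85.4. A call has exactly 5 rows; each row shifts and turns the pose as measured when the row begins, along the tool's axes as they then stand; what a row does not reach is not made up. A row lasts 1/10 s, in which the tool goes at most 50 mm and 8.59 degrees, less where a joint would pass 70% of its speed; a pose out of reach is approached as far as the arm can. A call is refused whole if a number of a shift passes 50 or a number of a turn 0.15, either way. A call with a gripper value outside its range is refused whole. The fingers move at their own pace and stop on an object; "grip_force" is the grip in N (left out, the last holds). Time passes only in rows, so rows that do not move let the fingers close, or fill a call up. It gives the time, the measured TCP pose, the force and the opening at its end, in the units of the state.
- r.sense(): the state, without advancing time (a new reading comes with each control period).
- r.camera(name): name is "scene" or "top" or "wrist"; returns the picture (420x560x3 uint8, red, green, blue); there is no depth.
- r.calibration(name): a dict with "fov_y" (degrees; the focal length in pixels is half the picture's height over the tangent of half this angle, whatever the lens; pixels are square), "cx", "cy" (the principal point, pixels), "extrinsics" (4x4, takes a point from camera to world coordinates); the wrist camera has in their place "mount" (4x4, takes a point from camera to tool coordinates, whose origin is the TCP and whose axes are the flange's). Camera axes: x right, y up, looking along -z (the intrinsics and any distortion apply to the point x, -y, -z); pixel columns grow to the right and rows downward; lengths in m; the calibration is good to about 2 mm. A picture is of the moment at which its call begins: read the wrist's pose just before it. calibration takes no time and is no camera call.
- r.sign_off(): hands the job in, once; it reports no verdict.
The state is a dict: "time": time; "joint_positions": joint angles; "joint_velocities": joint speeds; "joint_torque": joint torques, N m; "ee_pos": TCP position; "orientation": TCP orientation; "contact_force": force on the tool from outside, world axes, zero at the start; "torque": the same for the moment, N m; "gripper_width": finger opening in m.
Only numpy, scipy, OpenCV 4.12 (cv2) and the standard library are available. Lean on these libraries where they do the work, as an engineer would, in place of code of your own. Each camera call takes 0.05 s, during which the arm holds its last target.

## Working session

There is one attempt and no reset: what is moved stays moved. The work goes in short steps, Python scripts to look and compute and a tool call to move; the robot and the scene stay as the last step left them, time stands still between calls to the robot, and variables do not carry over. Pictures are saved under pics/ and viewed, and the job is handed in when it is done.

Besides the shell and the picture viewer there is one more tool, called as name([rows], argument=value, ...), one row to a line, values as JSON. send_rows: Moves the arm, as the interface text tells. Its arguments: {"type":"object","properties":{"increments":{"type":"array"},"grip_force":{"type":"number"}},"required":["increments"]}

```bash
ls; mkdir -p pics; python3 - <<'E'
from cell import r
import cv2
print(r.sense())
for n in ["scene","top","wrist"]:
    c=r.calibration(n); print(n,c)
for n in ["scene","top"]:
    cv2.imwrite(f"pics/{n}0.png",r.camera(n)[:,:,::-1])
E
```

```text
pics
{'time': 0.0, 'joint_positions': array([ 1.37517984,  0.50188183, -0.42675474,  1.55145332,  0.22077277,
        1.1383059 , -0.21026618]), 'joint_velocities': array([ 1.76407903e-03, -1.02292610e-05, -7.12344908e-04, -1.77965664e-04,
       -6.25890769e-04, -1.95661407e-03,  8.30666364e-04]), 'joint_torque': array([ 1.58693023e-03, -5.69531214e+01, -5.81624106e+00, -2.80944657e+01,
        1.04642997e-02,  1.19449646e-02, -2.92937352e-05]), 'ee_pos': array([ 0.28765419, -0.58248682,  0.40363309]), 'orientation': array([[ 8.96556981e-01,  4.42927667e-01, -8.12982232e-04],
       [ 4.42928406e-01, -8.96555122e-01,  1.82766270e-03],
       [ 8.06389935e-05, -1.99869668e-03, -9.99997999e-01]]), 'contact_force': array([ 0.0948676 , -0.08152457,  0.71539841]), 'torque': array([-0.036198  , -0.00055681,  0.06029989]), 'gripper_width': 0.08524281848678333}
scene {'fov_y': 55.11238731415233, 'cx': 283.5145932095338, 'cy': 214.88311099157715, 'extrinsics': array([[ 0.82251206, -0.45407238,  0.34247946,  0.82661066],
       [ 0.56874138,  0.65383202, -0.49903601, -0.6469998 ],
       [ 0.
[... 193 characters left out ...]
46, 'extrinsics': array([[ 0.01344809,  0.99909105, -0.04045017,  0.37983296],
       [-0.99990087,  0.01326821, -0.00471214, -0.1324543 ],
       [-0.00417116,  0.04050953,  0.99917045,  1.14489009],
       [ 0.        ,  0.        ,  0.        ,  1.        ]])}
wrist {'fov_y': 64.03513593494907, 'cx': 281.1030583578762, 'cy': 204.66995728866448, 'mount': array([[-2.88268962e-04,  9.57919550e-01,  2.87036675e-01,
         7.32727791e-02],
       [ 9.99999717e-01,  7.64696879e-05,  7.49092677e-04,
         8.66903514e-05],
       [ 6.95620915e-04,  2.87036809e-01, -9.57919300e-01,
         3.11528308e-02],
       [ 0.00000000e+00,  0.00000000e+00,  0.00000000e+00,
         1.00000000e+00]])}
```

View pics/scene0.png

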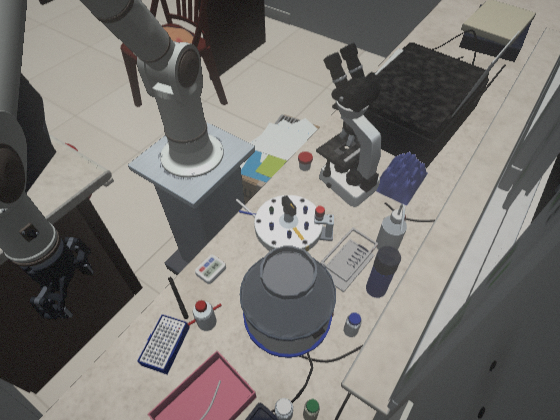

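View pics/top0.png

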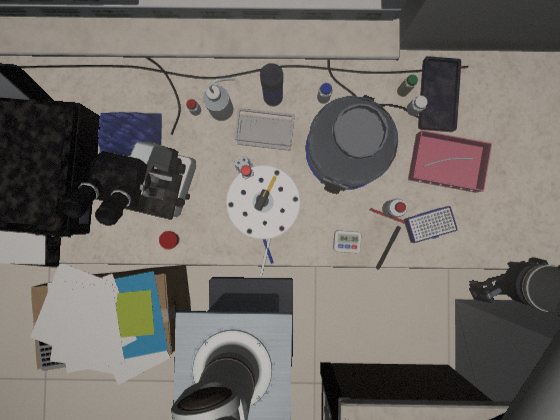

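```bash
python3 - <<'E'
import cv2
a=cv2.imread("pics/top0.png")[145:255,210:320]
cv2.imwrite("pics/top0c.png",cv2.resize(a,None,fx=5.4,fy=5.4,interpolation=cv2.INTER_CUBIC))
a=cv2.imread("pics/scene0.png")[180:260,240:350]
cv2.imwrite("pics/scene0c.png",cv2.resize(a,None,fx=7,fy=7,interpolation=cv2.INTER_CUBIC))
E
```

```text
(no output)
```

View pics/top0c.png

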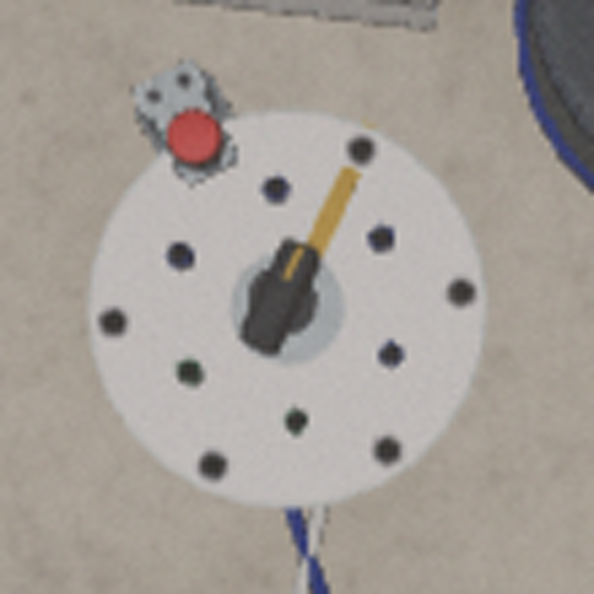

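View pics/scene0c.png

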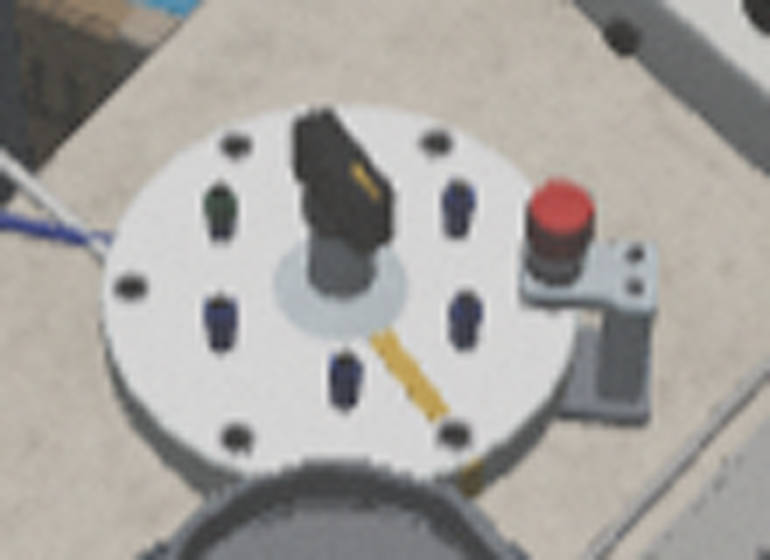

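```bash
cat > h.py <<'E'
import numpy as np
from cell import r
from scipy.optimize import least_squares
def ray(cal,T,u,v):
    f=210/np.tan(np.radians(cal["fov_y"]/2))
    d=np.array([(u-cal["cx"])/f,-(v-cal["cy"])/f,-1.0])
    return T[:3,3],T[:3,:3]@d
def atz(name,u,v,z,T=None):
    c=r.calibration(name); T=c["extrinsics"] if T is None else T
    o,d=ray(c,T,u,v); return o+d*(z-o[2])/d[2]
def proj(name,p,T=None):
    c=r.calibration(name); T=c["extrinsics"] if T is None else T
    f=210/np.tan(np.radians(c["fov_y"]/2))
    q=T[:3,:3].T@(np.asarray(p)-T[:3,3]); return c["cx"]+f*q[0]/-q[2], c["cy"]-f*q[1]/-q[2]
def wristT(s):
    T=np.eye(4);T[:3,:3]=s["orientation"];T[:3,3]=s["ee_pos"]
    return T@r.calibration("wrist")["mount"]
def fit(P,k):
    f=lambda x:np.concatenate([x[:2]+.085*np.array([np.cos(x[2]+kk*np.pi/3),np.sin(x[2]+kk*np.pi/3)])-p[:2] for p,kk in zip(P,k)])
    d=P[0][:2]-np.mean([p[:2] for p in P],0)
    return least_squares(f,[*np.mean([p[:2] for p in P],0),np.arctan2(d[1],d[0])])
E
python3 - <<'E'
from h import *
c=lambda a,s,o:((np.array(a)+.5)/s+np.array(o)-.5)
H=[(361,150),(461,292),(387,451),(213,466),(113,322)]
P=[atz("top",*c(h,5.4,(210,145)),.055) for h in H]
o=fit(P,[0,-1,-2,-3,-4]); print("top",o.x,o.fun)
pk=atz("top",*c((194,135),5.4,(210,145)),.118); print(pk)
x=o.x; 
for z in(.117,.1196): 
  pk=atz("top",*c((194,135),5.4,(210,145)),z);d=pk[:2]-x[:2];print(np.hypot(*d),np.arctan2(d[1],d[0]),x[2]-np.arctan2(d[1],d[0]))
kn=[atz("top",*c(h,5.4,(210,145)),.14) for h in [(290,240),(320,250),(280,355),(242,342)]];print(np.mean(kn,0))
S=[(455,434),(436,143),(236,145),(131,287),(237,437)]
P=[atz("scene",*c(h,7,(240,180)),.055) for h in S]
o=fit(P,[0,2,3,4,5]); print("scene",o.x,o.fun)
pk=atz("scene",*c((560,207),7,(240,180)),.117);d=pk[:2]-o.x[:2];print(pk,np.hypot(*d),np.arctan2(d[1],d[0]))
for n,uv in[("top",(347,240)),("top",(168,240)),("top",(398,207))]: print(atz(n,*uv,.03))
E
```

```text
top [ 0.45170025 -0.08015136 -0.42384039] [ 8.05392061e-05 -4.57602269e-05 -1.42433492e-04 -4.63131694e-05
  1.68616731e-04 -5.93049908e-05  1.11406137e-04  1.82046666e-04
 -2.18128582e-04 -3.06682789e-05]
[ 0.52641329 -0.03915429  0.118     ]
0.08539089985712237 0.5019939558885615 -0.9258343435440921
0.08495189678073166 0.5016584092342855 -0.9254987968898161
[ 0.45086751 -0.08234134  0.14      ]
scene [ 0.45264998 -0.07816983 -0.42273646] [-1.23717711e-04 -1.19470176e-04  1.14323714e-04  4.15852331e-04
 -1.52228779e-04 -2.31099827e-04  1.20335521e-04  6.87999221e-05
  4.12872542e-05 -1.34082251e-04]
[ 0.52664382 -0.03748482  0.117     ] 0.08444144859696594 0.5027227669426757
[ 0.35315828 -0.30596042  0.03      ]
[0.3466579  0.17348814 0.03      ]
[ 0.44338224 -0.4420706   0.03      ]
```

send_rows([
  {"dp":[20,-20,-30],"delta_rot":[0,0,0],"hand":60},
  {"dp":[30,-30,-20],"delta_rot":[0,0,0],"hand":60},
  {"dp":[33,-34,-8],"delta_rot":[0,0,0],"hand":60},
  {"dp":[33,-34,-8],"delta_rot":[0,0,0],"hand":60},
  {"dp":[33,-34,0],"delta_rot":[0,0,0],"hand":60},
])

```text
time: 0.6
ee_pos: [0.3513, -0.3813, 0.4675]
orientation: [[0.903, 0.429, -0.005], [0.43, -0.903, 0.007], [-0.001, -0.008, -1.0]]
contact_force: [0.9, 0.7, 0.8]
gripper_width: 0.0603
```

send_rows([
  {"dp":[28,-29,0],"delta_rot":[0,0,0.12],"hand":60},
  {"dp":[24,-32,0],"delta_rot":[0,0,0.12],"hand":60},
  {"dp":[20,-34,0],"delta_rot":[0,0,0.12],"hand":60},
  {"dp":[16,-37,0],"delta_rot":[0,0,0.12],"hand":60},
  {"dp":[11,-38,0],"delta_rot":[0,0,0.12],"hand":60},
])

```text
time: 1.1
ee_pos: [0.4166, -0.1822, 0.468]
orientation: [[0.984, -0.176, -0.006], [-0.176, -0.984, 0.006], [-0.007, -0.005, -1.0]]
contact_force: [0.7, 1.2, 0.7]
gripper_width: 0.0601
```

```bash
cat >> h.py <<'E'
def delta(pos,yaw):
    """tool-frame move (mm) and rotvec to a tool pointing down at pos with x-axis yaw"""
    from scipy.spatial.transform import Rotation as Ro
    s=r.sense();R=s["orientation"];c,sn=np.cos(yaw),np.sin(yaw)
    Rt=np.array([[c,sn,0],[sn,-c,0],[0,0,-1.]])
    print("t",round(s["time"],2),"pos",s["ee_pos"].round(4),"yaw",round(np.arctan2(R[1,0],R[0,0]),4),"F",s["contact_force"].round(1),"tq",s["torque"].round(2),"w",round(s["gripper_width"],4))
    print("dp mm",(R.T@(np.array(pos)-s["ee_pos"])*1e3).round(1),"rot",Ro.from_matrix(R.T@Rt).as_rotvec().round(4))
E
python3 -c "
from h import *
delta([.452,-.079,.40],-.424);print(r.sense()['joint_positions'].round(2))"
```

```text
t 1.1 pos [ 0.4166 -0.1822  0.468 ] yaw -0.1765 F [0.7 1.2 0.7] tq [-0.03 -0.02 -0.04] w 0.0601
dp mm [  17.2 -107.5   68.3] rot [-0.0037  0.0072  0.2475]
[ 0.97  0.09 -0.64  1.93  0.05  1.15 -1.44]
```

send_rows([
  {"dp":[6,-34,8],"delta_rot":[0,0,0.08],"hand":50},
  {"dp":[3,-34,8],"delta_rot":[0,0,0.08],"hand":50},
  {"dp":[1,-30,8],"delta_rot":[0,0,0.08],"hand":50},
  {"dp":[0,0,20],"delta_rot":[0,0,0],"hand":50},
  {"dp":[0,0,0],"delta_rot":[0,0,0],"hand":50},
])

```text
time: 1.6
ee_pos: [0.4522, -0.0782, 0.4234]
orientation: [[0.913, -0.407, -0.004], [-0.407, -0.913, 0.005], [-0.006, -0.003, -1.0]]
contact_force: [-0.6, 0.0, -0.9]
gripper_width: 0.0503
```

```bash
python3 -c "
from h import *
import cv2
delta([.452,-.079,.28],-.424);print(r.sense()['joint_positions'].round(2))
s=r.sense();T=wristT(s);np.save('T1.npy',T)
cv2.imwrite('pics/w1.png',r.camera('wrist')[:,:,::-1])
print(proj('wrist',[.452,-.079,.14],T),proj('wrist',[.452+.085*np.cos(-.424),-.079+.085*np.sin(-.424),.055],T))"
```

```text
t 1.6 pos [ 0.4522 -0.0782  0.4234] yaw -0.4193 F [-0.6  0.  -0.9] tq [0.02 0.03 0.01] w 0.0503
dp mm [  1.    1.3 143.4] rot [-0.0031  0.0063  0.0047]
[ 0.78  0.16 -0.72  1.98  0.11  1.05 -1.99]
(np.float64(283.56925415292557), np.float64(199.31728181556056)) (np.float64(283.8359332106873), np.float64(88.24169483545437))
```

View pics/w1.png

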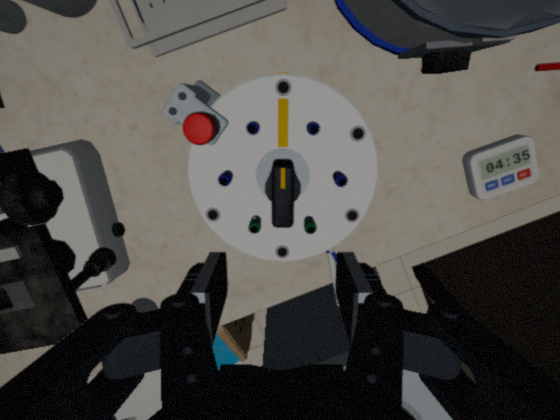

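send_rows([
  {"dp":[0.4,0.5,40],"delta_rot":[-0.003,0.006,0.005],"hand":50},
  {"dp":[0.3,0.3,40],"delta_rot":[0,0,0],"hand":50},
  {"dp":[0,0,40],"delta_rot":[0,0,0],"hand":50},
  {"dp":[0,0,15],"delta_rot":[0,0,0],"hand":50},
  {"dp":[0,0,0],"delta_rot":[0,0,0],"hand":50},
])

```text
time: 2.15
ee_pos: [0.4568, -0.0841, 0.2909]
orientation: [[0.908, -0.418, 0.011], [-0.418, -0.908, -0.005], [0.012, -0.0, -1.0]]
contact_force: [-0.3, 0.0, 0.9]
gripper_width: 0.0497
```

```bash
python3 -c "
from h import *
delta([.452,-.079,.28],-.424)"
```

```text
t 2.15 pos [ 0.4568 -0.0841  0.2909] yaw -0.4316 F [-0.3  0.   0.9] tq [-0.02  0.06 -0.03] w 0.0497
dp mm [-6.6 -2.6 10.8] rot [ 0.     -0.0124 -0.0076]
```

send_rows([
  {"dp":[-3.5,-1.5,4],"delta_rot":[0,-0.012,-0.007],"hand":50},
  {"dp":[-3,-1,4],"delta_rot":[0,0,0],"hand":50},
  {"dp":[0,0,3],"delta_rot":[0,0,0],"hand":50},
  {"dp":[0,0,0],"delta_rot":[0,0,0],"hand":50},
  {"dp":[0,0,0],"delta_rot":[0,0,0],"hand":50},
])

```text
time: 2.65
ee_pos: [0.4537, -0.0806, 0.2835]
orientation: [[0.91, -0.414, 0.006], [-0.414, -0.91, -0.003], [0.007, 0.0, -1.0]]
contact_force: [0.2, 0.7, 0.6]
gripper_width: 0.0501
```

```bash
python3 -c "
from h import *
delta([.452,-.079,.28],-.424)
import cv2
cv2.imwrite('pics/s2.png',cv2.resize(r.camera('scene')[150:270,220:370,::-1],None,fx=5,fy=5))"
```

```text
t 2.65 pos [ 0.4537 -0.0806  0.2835] yaw -0.4271 F [0.2 0.7 0.6] tq [-0.02  0.03 -0.01] w 0.0501
dp mm [-2.2 -0.8  3.5] rot [ 0.0002 -0.0066 -0.0031]
```

View pics/s2.png

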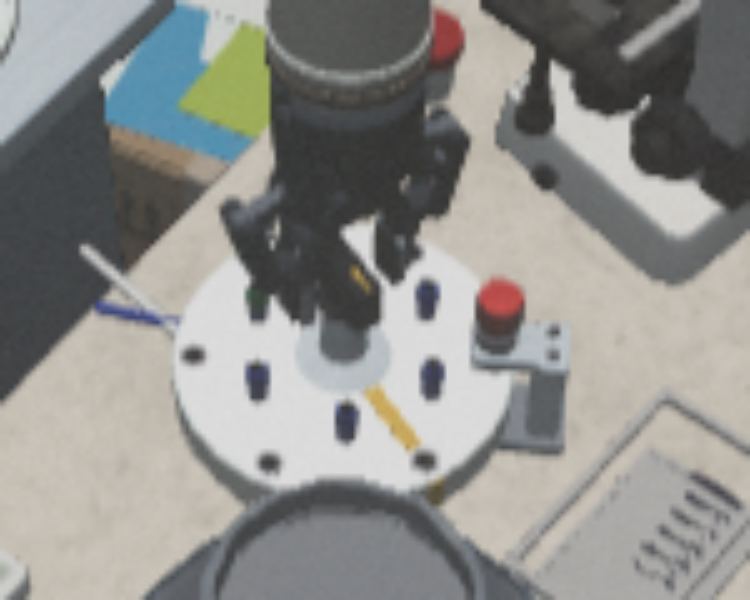

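send_rows([
  {"dp":[-2.5,-1,4],"delta_rot":[0,-0.008,-0.004],"hand":50},
  {"dp":[-1,-0.3,1],"delta_rot":[0,-0.002,0],"hand":40},
  {"dp":[0,0,0],"delta_rot":[0,0,0],"hand":20},
  {"dp":[0,0,0],"delta_rot":[0,0,0],"hand":5},
  {"dp":[0,0,0],"delta_rot":[0,0,0],"hand":5},
], grip_force=30)

```text
time: 3.2
ee_pos: [0.4511, -0.078, 0.2788]
orientation: [[0.912, -0.41, -0.003], [-0.41, -0.912, 0.001], [-0.003, 0.001, -1.0]]
contact_force: [-0.4, 0.1, -0.4]
gripper_width: 0.0174
```

```bash
python3 -c "
from h import *
delta([.452,-.079,.28],-.424)"
```

```text
t 3.2 pos [ 0.4511 -0.078   0.2788] yaw -0.4228 F [-0.4  0.1 -0.4] tq [ 0.14 -0.04  0.03] w 0.0174
dp mm [ 1.3  0.6 -1.2] rot [0.0008 0.0032 0.0012]
```

send_rows([
  {"dp":[0,0,0],"delta_rot":[0,0,-0.04],"hand":5},
  {"dp":[0,0,0],"delta_rot":[0,0,-0.07],"hand":5},
  {"dp":[0,0,0],"delta_rot":[0,0,-0.07],"hand":5},
  {"dp":[0,0,0],"delta_rot":[0,0,-0.07],"hand":5},
  {"dp":[0,0,0],"delta_rot":[0,0,-0.05],"hand":5},
])

```text
time: 3.7
ee_pos: [0.4509, -0.0788, 0.2788]
orientation: [[0.993, -0.116, -0.004], [-0.116, -0.993, 0.0], [-0.004, -0.0, -1.0]]
contact_force: [-0.0, -0.0, 0.7]
gripper_width: 0.0176
```

```bash
python3 -c "
from h import *
delta([.4515,-.0785,.28],.502)"
```

```text
t 3.7 pos [ 0.4509 -0.0788  0.2788] yaw -0.1166 F [-0.  -0.   0.7] tq [-0.05 -0.01 -0.25] w 0.0176
dp mm [ 0.5 -0.3 -1.2] rot [-0.0012  0.0037 -0.6186]
```

send_rows([
  {"dp":[0,0,0],"delta_rot":[0,0,-0.08],"hand":5},
  {"dp":[0.2,0,0],"delta_rot":[0,0,-0.08],"hand":5},
  {"dp":[0.2,0,0],"delta_rot":[0,0,-0.08],"hand":5},
  {"dp":[0,0,0],"delta_rot":[0,0,-0.08],"hand":5},
  {"dp":[0,0,0],"delta_rot":[0,0,-0.08],"hand":5},
])

```text
time: 4.2
ee_pos: [0.4511, -0.0798, 0.2788]
orientation: [[0.957, 0.29, -0.004], [0.29, -0.957, 0.0], [-0.004, -0.001, -1.0]]
contact_force: [-0.9, 0.2, -1.2]
gripper_width: 0.0178
```

```bash
python3 -c "
from h import *
delta([.4515,-.0785,.28],.502)
import cv2
cv2.imwrite('pics/s3.png',cv2.resize(r.camera('scene')[150:270,220:370,::-1],None,fx=5,fy=5))"
```

```text
t 4.2 pos [ 0.4511 -0.0798  0.2788] yaw 0.2943 F [-0.9  0.2 -1.2] tq [-0.19 -0.14 -0.32] w 0.0178
dp mm [ 0.8 -1.2 -1.2] rot [-0.0018  0.004  -0.2077]
```

View pics/s3.png

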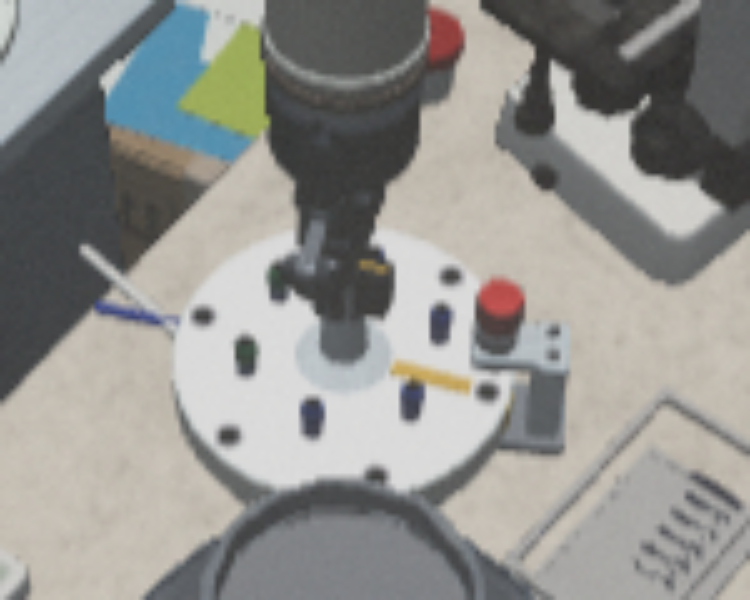

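send_rows([
  {"dp":[0.4,-0.6,0],"delta_rot":[0,0,-0.05],"hand":5},
  {"dp":[0.2,-0.3,0],"delta_rot":[0,0,-0.05],"hand":5},
  {"dp":[0,0,0],"delta_rot":[0,0,-0.05],"hand":5},
  {"dp":[0,0,0],"delta_rot":[0,0,-0.04],"hand":5},
  {"dp":[0,0,0],"delta_rot":[0,0,-0.01],"hand":5},
])

```text
time: 4.75
ee_pos: [0.4514, -0.0802, 0.2788]
orientation: [[0.879, 0.476, -0.005], [0.476, -0.879, -0.001], [-0.005, -0.001, -1.0]]
contact_force: [-0.2, -0.5, 1.2]
gripper_width: 0.0179
```

```bash
python3 -c "
from h import *
delta([.4515,-.0785,.28],.502)
import cv2
cv2.imwrite('pics/s4.png',cv2.resize(r.camera('scene')[180:260,260:350,::-1],None,fx=7,fy=7))"
```

```text
t 4.75 pos [ 0.4514 -0.0802  0.2788] yaw 0.4961 F [-0.2 -0.5  1.2] tq [-0.11 -0.04 -0.04] w 0.0179
dp mm [ 0.9 -1.4 -1.2] rot [-0.0013  0.0046 -0.0059]
```

View pics/s4.png

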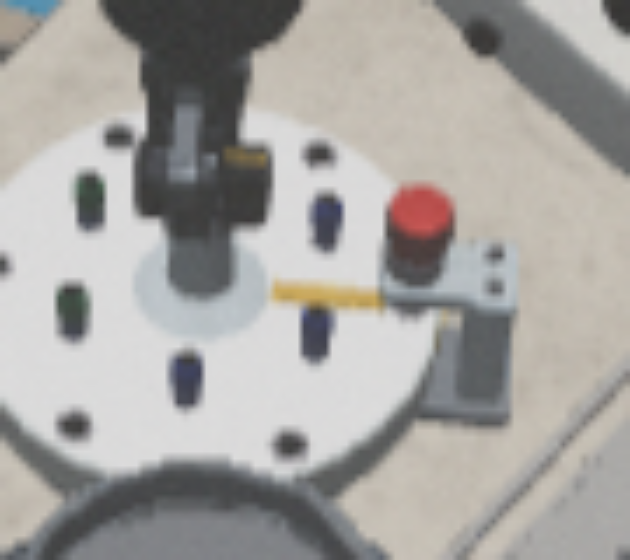

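```bash
cat >> h.py <<'E'
def knobshift():
    import cv2
    def red(im):
        im=im[195:225,305:340].astype(float) # RGB
        w=np.clip(im[:,:,0]-1.6*im[:,:,1],0,None); w[w<25]=0
        y,x=np.mgrid[:w.shape[0],:w.shape[1]]
        return (w*x).sum()/w.sum(),(w*y).sum()/w.sum(),w.sum()
    a=cv2.imread("pics/scene0.png")[:,:,::-1]; b=r.camera("scene")
    print(np.round(red(a),2),np.round(red(b),2))
    p=[.5268,-.0383]
    print("expected px per mm", [proj("scene",[*p,.117])[1]-proj("scene",[*p,.118])[1]])
E
python3 -c "
from h import *
knobshift()"
```

```text
[  14.77   14.35 2069.  ] [  14.6    14.74 2369.4 ]
expected px per mm [np.float64(0.22781105250351175)]
```

send_rows([
  {"dp":[0,0,0],"delta_rot":[0,0,-0.005],"hand":20},
  {"dp":[0,0,0],"delta_rot":[0,0,0],"hand":35},
  {"dp":[0,0,0],"delta_rot":[0,0,0],"hand":50},
  {"dp":[0,0,0],"delta_rot":[0,0,0],"hand":50},
  {"dp":[0,0,0],"delta_rot":[0,0,0],"hand":50},
])

```text
time: 5.35
ee_pos: [0.4514, -0.0799, 0.2787]
orientation: [[0.879, 0.477, -0.005], [0.477, -0.879, -0.001], [-0.004, -0.002, -1.0]]
contact_force: [-0.4, 0.2, 0.8]
gripper_width: 0.0498
```

```bash
python3 -c "
from h import *
knobshift();delta([.4515,-.0785,.28],.502)"
```

```text
[  14.77   14.35 2069.  ] [  14.62   14.71 2275.8 ]
expected px per mm [np.float64(0.22781105250351175)]
t 5.4 pos [ 0.4514 -0.0799  0.2787] yaw 0.4974 F [-0.5 -0.2 -0. ] tq [ 0.04 -0.05 -0.02] w 0.0499
dp mm [ 0.7 -1.2 -1.3] rot [-0.0016  0.0043 -0.0046]
```

send_rows([
  {"dp":[0,0,-15],"delta_rot":[0,0,0],"hand":60},
  {"dp":[0,0,-30],"delta_rot":[0,0,0],"hand":60},
  {"dp":[0,0,-35],"delta_rot":[0,0,0],"hand":60},
  {"dp":[0,0,-30],"delta_rot":[0,0,0],"hand":60},
  {"dp":[0,0,0],"delta_rot":[0,0,0],"hand":60},
])

```text
time: 5.9
ee_pos: [0.4516, -0.0793, 0.3913]
orientation: [[0.878, 0.478, -0.008], [0.478, -0.878, 0.002], [-0.006, -0.006, -1.0]]
contact_force: [0.3, -0.4, 0.3]
gripper_width: 0.0602
```

```bash
python3 -c "
from h import *
import cv2
knobshift();delta([.5268,-.0383,.263],.502)
T=wristT(r.sense());np.save('T2.npy',T)
cv2.imwrite('pics/w2.png',r.camera('wrist')[:,:,::-1])
b=.502;c0=np.array([.4522,-.0792])
for k in range(6):
  print(k,np.round(proj('wrist',[*(c0+.085*np.array([np.cos(b+k*np.pi/3),np.sin(b+k*np.pi/3)])),.055],T),1))
print(proj('wrist',[*(c0+.085*np.array([np.cos(b),np.sin(b)])),.117],T))
cv2.imwrite('pics/s5.png',cv2.resize(r.camera('scene')[180:260,260:350,::-1],None,fx=7,fy=7))
"
```

```text
[  14.77   14.35 2069.  ] [  14.64   14.74 2223.2 ]
expected px per mm [np.float64(0.22781105250351175)]
t 5.95 pos [ 0.4508 -0.0796  0.3897] yaw 0.4981 F [0.1 0.1 0.3] tq [ 0.03 -0.04  0.03] w 0.0603
dp mm [ 87.5   0.9 126. ] rot [-0.0069  0.0082 -0.0039]
0 [284.   84.5]
1 [201.3 135.6]
2 [207.9 225.2]
3 [284.3 265. ]
4 [360.9 225. ]
5 [367.2 135. ]
(np.float64(284.04032022873326), np.float64(80.1992515748808))
```

View pics/w2.png

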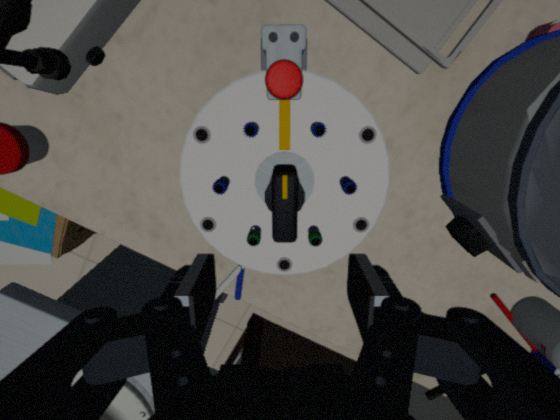

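View pics/s5.png

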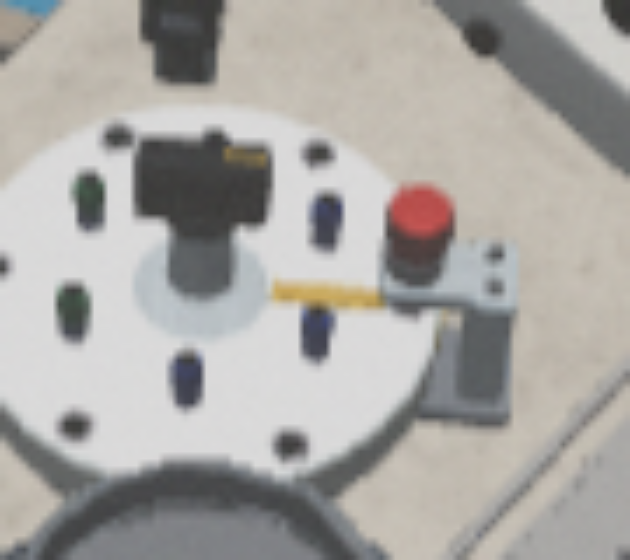

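send_rows([
  {"dp":[25,0.3,10],"delta_rot":[-0.003,0.004,-0.004],"hand":60},
  {"dp":[30,0.3,10],"delta_rot":[-0.003,0.003,0],"hand":60},
  {"dp":[25,0.3,10],"delta_rot":[0,0,0],"hand":60},
  {"dp":[7,0,10],"delta_rot":[0,0,0],"hand":60},
  {"dp":[0,0,0],"delta_rot":[0,0,0],"hand":60},
])

```text
time: 6.55
ee_pos: [0.5249, -0.0394, 0.3374]
orientation: [[0.878, 0.479, -0.018], [0.479, -0.878, 0.002], [-0.015, -0.01, -1.0]]
contact_force: [-0.2, -0.6, -0.5]
gripper_width: 0.0598
```

```bash
python3 -c "
from h import *
delta([.5268,-.0383,.263],.502)"
```

```text
t 6.55 pos [ 0.5249 -0.0394  0.3374] yaw 0.4992 F [-0.2 -0.6 -0.5] tq [-0.    0.   -0.01] w 0.0598
dp mm [ 3.3  0.7 74.4] rot [-0.0102  0.0153 -0.0029]
```

send_rows([
  {"dp":[1,0.2,12],"delta_rot":[-0.01,0.015,-0.003],"hand":60},
  {"dp":[0.7,0.2,12],"delta_rot":[-0.002,0.003,0],"hand":60},
  {"dp":[0.5,0.2,12],"delta_rot":[0,0,0],"hand":60},
  {"dp":[0,0,10],"delta_rot":[0,0,0],"hand":60},
  {"dp":[0,0,0],"delta_rot":[0,0,0],"hand":60},
])

```text
time: 7.05
ee_pos: [0.5234, -0.0406, 0.2866]
orientation: [[0.877, 0.481, -0.004], [0.481, -0.877, -0.001], [-0.004, -0.001, -1.0]]
contact_force: [-0.6, -0.1, 0.0]
gripper_width: 0.0601
```

```bash
python3 -c "
from h import *
delta([.5268,-.0383,.263],.502)"
```

```text
t 7.05 pos [ 0.5234 -0.0406  0.2866] yaw 0.5014 F [-0.6 -0.1  0. ] tq [-0.02  0.   -0.01] w 0.0601
dp mm [ 4.2 -0.4 23.6] rot [-0.0006  0.0039 -0.0006]
```

send_rows([
  {"dp":[1.8,-0.2,6],"delta_rot":[0,0.004,0],"hand":60},
  {"dp":[1.4,-0.1,6],"delta_rot":[0,0,0],"hand":60},
  {"dp":[0.8,-0.1,6],"delta_rot":[0,0,0],"hand":60},
  {"dp":[0.5,0,4],"delta_rot":[0,0,0],"hand":60},
  {"dp":[0,0,0],"delta_rot":[0,0,0],"hand":60},
])

```text
time: 7.55
ee_pos: [0.5279, -0.0382, 0.2636]
orientation: [[0.877, 0.48, 0.001], [0.48, -0.877, 0.0], [0.001, 0.0, -1.0]]
contact_force: [0.4, -0.3, 0.2]
gripper_width: 0.0599
```

```bash
python3 -c "
from h import *
delta([.5268,-.0383,.263],.502)
import cv2
cv2.imwrite('pics/s6.png',cv2.resize(r.camera('scene')[170:250,270:360,::-1],None,fx=7,fy=7))
cv2.imwrite('pics/w6.png',r.camera('wrist')[:,:,::-1])
"
```

```text
t 7.55 pos [ 0.5279 -0.0382  0.2636] yaw 0.5007 F [ 0.4 -0.3  0.2] tq [-0.03 -0.    0.01] w 0.0599
dp mm [-1.  -0.5  0.6] rot [ 0.0003 -0.0015 -0.0013]
```

View pics/s6.png

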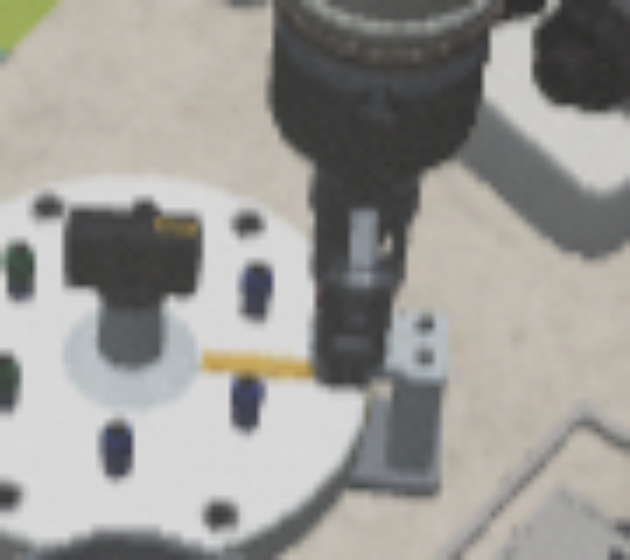

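View pics/w6.png

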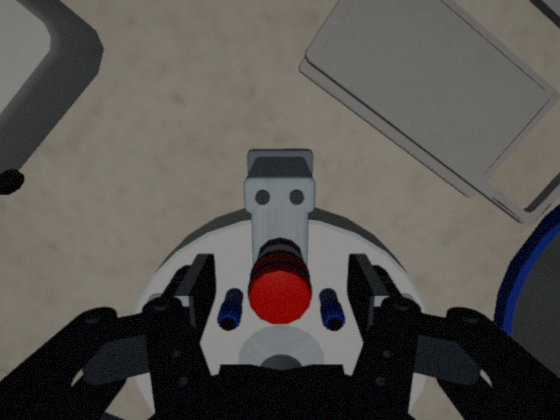

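send_rows([
  {"dp":[-0.8,-0.4,0],"delta_rot":[0,0,0],"hand":40},
  {"dp":[0,0,0],"delta_rot":[0,0,0],"hand":28},
  {"dp":[0,0,0],"delta_rot":[0,0,0],"hand":15},
  {"dp":[0,0,0],"delta_rot":[0,0,0],"hand":10},
  {"dp":[0,0,0],"delta_rot":[0,0,0],"hand":10},
], grip_force=60)

```text
time: 8.15
ee_pos: [0.5271, -0.0378, 0.2649]
orientation: [[0.877, 0.48, 0.003], [0.48, -0.877, 0.0], [0.003, 0.001, -1.0]]
contact_force: [0.9, 0.9, -0.8]
gripper_width: 0.0242
```

```bash
python3 -c "
from h import *
delta([.5268,-.0383,.263],.502)"
```

```text
t 8.15 pos [ 0.5271 -0.0378  0.2649] yaw 0.501 F [ 0.9  0.9 -0.8] tq [ 0.11 -0.09  0.04] w 0.0242
dp mm [-0.5  0.3  1.9] rot [ 0.0011 -0.0028 -0.001 ]
```

send_rows([
  {"dp":[0,0,-2],"delta_rot":[0,0,0],"hand":10},
  {"dp":[0,0,-3],"delta_rot":[0,0,0],"hand":10},
  {"dp":[0,0,-3],"delta_rot":[0,0,0],"hand":10},
  {"dp":[0,0,-3],"delta_rot":[0,0,0],"hand":10},
  {"dp":[0,0,0],"delta_rot":[0,0,0],"hand":10},
])

```text
time: 8.65
ee_pos: [0.527, -0.038, 0.2757]
orientation: [[0.877, 0.48, 0.003], [0.48, -0.877, 0.002], [0.003, 0.0, -1.0]]
contact_force: [1.7, 0.7, -7.7]
gripper_width: 0.0245
```

```bash
python3 -c "
from h import *
delta([.5269,-.0383,.281],.502)"
```

```text
t 8.65 pos [ 0.527  -0.038   0.2757] yaw 0.5011 F [ 1.7  0.7 -7.7] tq [ 0.1  -0.47 -0.02] w 0.0245
dp mm [-0.2  0.2 -5.3] rot [ 0.     -0.0034 -0.0009]
```

send_rows([
  {"dp":[0,0,-2],"delta_rot":[0,0,0],"hand":10},
  {"dp":[0,0,-2],"delta_rot":[0,0,0],"hand":10},
  {"dp":[0,0,-1],"delta_rot":[0,0,0],"hand":10},
  {"dp":[0,0,-0.5],"delta_rot":[0,0,0],"hand":10},
  {"dp":[0,0,0],"delta_rot":[0,0,0],"hand":10},
])

```text
time: 9.15
ee_pos: [0.527, -0.0382, 0.2808]
orientation: [[0.877, 0.48, 0.003], [0.48, -0.877, 0.002], [0.004, -0.001, -1.0]]
contact_force: [3.0, 2.0, -9.2]
gripper_width: 0.0242
```

```bash
python3 -c "
from h import *
delta([.5269,-.0383,.281],.502)"
```

```text
t 9.15 pos [ 0.527  -0.0382  0.2808] yaw 0.501 F [ 3.   2.  -9.2] tq [ 0.06 -0.72 -0.01] w 0.0242
dp mm [-0.1  0.1 -0.2] rot [-0.0006 -0.004  -0.001 ]
```

Lift is about 15.9 mm at 9.2 N. I'll nudge up to feel the stop.

send_rows([
  {"dp":[0,0,-0.7],"delta_rot":[0,0,0],"hand":10},
  {"dp":[0,0,-0.7],"delta_rot":[0,0,0],"hand":10},
  {"dp":[0,0,-0.7],"delta_rot":[0,0,0],"hand":10},
  {"dp":[0,0,-0.7],"delta_rot":[0,0,0],"hand":10},
  {"dp":[0,0,-0.7],"delta_rot":[0,0,0],"hand":10},
])

```text
time: 9.65
ee_pos: [0.5268, -0.0387, 0.2811]
orientation: [[0.877, 0.481, 0.003], [0.481, -0.877, 0.006], [0.006, -0.003, -1.0]]
contact_force: [5.9, 1.3, -16.6]
gripper_width: 0.0243
```

```bash
python3 -c "
from h import *
delta([.5269,-.0383,.281],.502)"
```

```text
t 9.65 pos [ 0.5268 -0.0387  0.2811] yaw 0.5013 F [  5.9   1.3 -16.6] tq [-0.01 -1.25 -0.05] w 0.0243
dp mm [ 0.3 -0.3  0.1] rot [-0.0032 -0.0057 -0.0007]
```

```bash
python3 -c "
from h import *
import cv2
a=r.camera('scene')[160:250,240:360,::-1]
cv2.imwrite('pics/s7.png',cv2.resize(a,None,fx=6,fy=6))
T=wristT(r.sense());w=r.camera('wrist')[:,:,::-1];cv2.imwrite('pics/w7.png',w)
cv2.imwrite('pics/t7.png',cv2.resize(r.camera('top')[120:270,140:440,::-1],None,fx=2.6,fy=2.6))
delta([.5269,-.0383,.281],.502)"
```

```text
t 9.8 pos [ 0.5268 -0.0387  0.2811] yaw 0.5013 F [  6.7   0.8 -16.3] tq [-0.02 -1.3  -0.04] w 0.0243
dp mm [ 0.3 -0.3  0.1] rot [-0.0032 -0.0057 -0.0007]
```

View pics/s7.png

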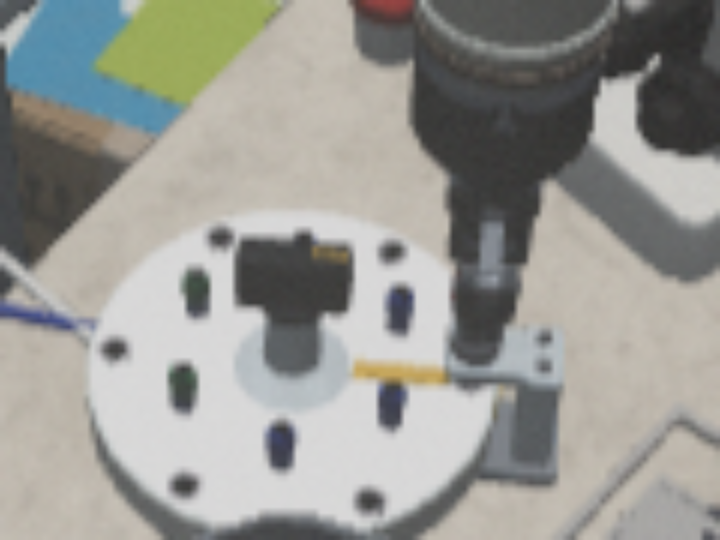

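View pics/w7.png

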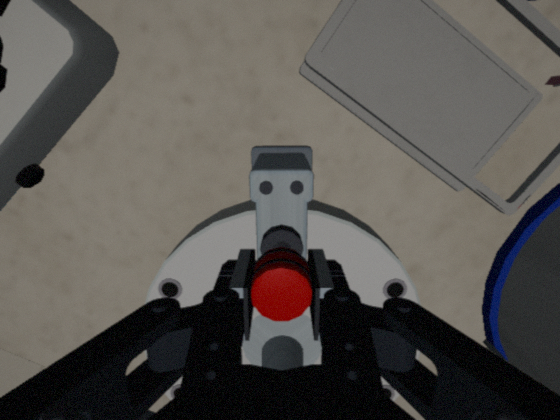

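View pics/t7.png

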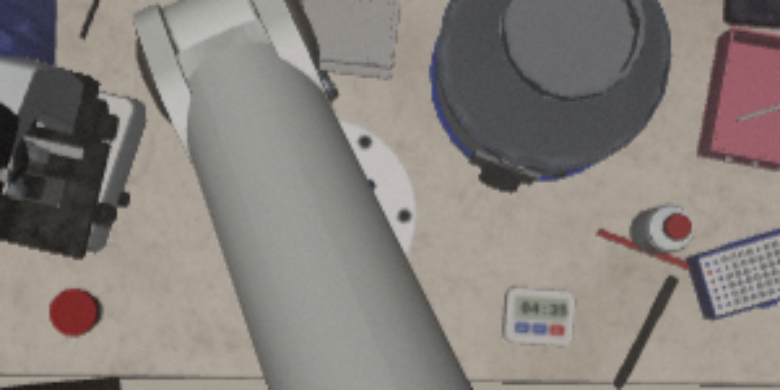

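```bash
python3 -c "
from h import *
print(r.sign_off())"
```

```text
the job is handed in; nothing more can be done
None
```

The job is done and handed in at about 9.8 s. I turned the carousel about 0.93 rad anticlockwise by its black knob, which brought the yellow-stripe hole under the plunger. I then gripped the red knob, pulled it straight up to its stop and finished while still holding it there.

- **Carousel at the mark:** after I let go of the black knob, the five visible holes sat where they should for the marked position, to about half a pixel in the wrist picture. The last pictures, with the plunger up, still showed the stripe under the bracket and the holes symmetric.
- **Plunger dropped home before the pull:** the red knob sank by about 0.4 px in the scene camera, where a full 2.6 mm drop predicts about 0.6 px. That direction fits but is weak evidence. The pull supports it: the gripper rose about 16.2 mm before the stop, against 16 mm expected from home.
- **Plunger at its upper stop:** the pull force followed the spring to about 9 N, then rose to about 16 N with almost no further movement. The grip stayed at 24.3 mm; that is under the knob's 26 mm, but the black knob also read slightly thin.
- **Bystanders:** the last top picture showed the cup, timer and bottle in place.

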